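Stow the drift punch in its storage tube

ROBOT

A 6-joint arm with a two-finger parallel gripper is mounted at the origin on a cart in front of the work surface, level with it; the furniture and walls round the work are solid. World frame = base frame: x ahead of the robot, y to its left, z up, the work surface at z = 0. Lengths are in m, angles in rad, forces in N, time in s.
With the tool pointing down it reaches from about 0.375 to 0.9 m from the base axis. Payload 3.1 kg.
Tool frame: the origin (TCP) lies on the centre line of the jaws, within the pads' length; the fingertips stand 19 mm ahead of it and the grasp point (between the pads) is the TCP; z points along the fingers, y is the line along which they close (so a half turn about z gives the same grasp; the last joint's range is limited). The gripper opens to 85 mm and grips with 20 to 120 N. Pads are 22 mm wide; open, the fingers measure 114 mm over their backs; the gripper's body (76 mm by 85 mm) begins 54 mm behind the grasp point. The pads swing forward as they close: fully open they stand 13 mm farther back than shut.
Start: joints at [-1.498, 0.527, 1.433, -0, 1.181, -0.178], TCP at [0.156, -0.605, 0.219] pointing down, gripper open.
Joint ranges: [-3.08, 3.08], [-0.75, 2.2], [0.22, 2.44], [-1.43, 4.57], [0, 2.65], [-2.85, 2.85]. Speed limits (rad/s): [2.79, 2.79, 3.14, 3.14, 3.14, 3.14].

INTERFACE

Orientations are given as a unit quaternion [x, y, z, w].
In Python, from station import manip, cams, sign_off gives the robot as it stands.
- The arm moves only by the tool carry_out, never from a script. Its argument "targets" is a list that holds one entry, the list of rows, each a list of 7 numbers: the shift along the tool's x, y, z in cm, then the turn, a rotation vector about the tool's x, y, z in degrees, then the finger opening in cm, from 0 to 8.54. A call has 1 to 12 rows; each row is the pose to reach, as a shift and turn from the pose commanded when the call began, along the tool's axes at that moment; what a row does not reach only later rows make up. A row lasts 1/12 s, in which the tool goes at most 41.7 mm and 7.16 degrees, less where a joint would pass 70% of its speed; a pose out of reach is approached as far as the arm can. A call with a gripper value outside its range is refused whole. The fingers move at their own pace and stop on an object; "force" is the grip in N (left out, the last holds). Time passes only in rows, so rows that repeat a pose let the fingers close. It gives the time, the measured TCP pose, the force, the opening and the grip force at its end, in the units of the state.
- manip.sense(): the state, without advancing time (a new reading comes with each control period).
- cams.snapshot(name): name is "scene" or "top" or "wrist"; returns the picture (480x640x3 uint8, red, green, blue); there is no depth.
- cams.camera_info(name): a dict with "K" (3x3 intrinsics, pixels), "T" (4x4, takes a point from camera to world coordinates). Camera axes: x right, y down, z forward; pixel columns grow to the right and rows downward; lengths in m; the calibration is good to about 2 mm. A picture is of the moment at which its call begins: read the wrist's pose just before it. camera_info takes no time and is no camera call; for the wrist camera it gives the pose at the moment of the call.
- sign_off(): hands the job in; it is judged then, once.
The state is a dict: "t": time; "q": joint angles; "qd": joint speeds; "tau": joint torques, N m; "tcp_pos": TCP position; "tool_rot": TCP orientation; "force": force on the tool from outside, world axes, zero at the start; "ft_torque": the same for the moment, N m; "finger_gap": opening from 0.0 (shut) to 1.0 (fully open); "gripper_force": force on a finger pad.
Only numpy, scipy, OpenCV 4.12 (cv2) and the standard library are available. Lean on these libraries where they do the work, as an engineer would, in place of code of your own. Each camera call takes 0.05 s, during which the arm holds its last target. There are 200 camera calls.

TASK

Put the loose drift punch away: pick it up from the bench and lay it in the sloping rest with its thin shank down against the stop, and let go of it there. Then take hold of it afresh and push it, shank first, down into the empty storage tube against the stiff plug inside until its shoulder sits on the tube's rim, and let go. Leave the jar, the wooden offcut and the tape roll where they are.

Things in the scene. Friction and masses are not known exactly. Their poses are not given: they have to be found in the camera images.
- punch: Loose steel drift punch, 180 mm, 0.16 kg, lying on the bench: octagonal dark body with turned rings, 22 mm across flats, 100 mm long, then a round bright shank 10 mm thick, 80 mm long. It lies on a flat, so two flats stand upright at its sides. Origin on its axis at the shoulder (body meets shank); +x runs along the body to the butt (x = +0.100), tip at x = -0.080, centre of mass x = +0.033.
- punch_tip (a point): centre of the shank's tip end
- punch_butt (a point): centre of the body's butt end
- rest: Fixed grey steel rest on a base plate 130 x 80 x 10 mm: a trough 30 mm wide inside, 125 mm long, rising at 45 degrees towards the rest's +x, walls 19 mm high flared at the top, stop plate across the low end. The punch lies in it (axis 11 mm off the floor), tip at the stop; the upper 55 mm of its body stick out past the trough, free all round. Origin: middle of the plate's underside; z up.
- rest_low (a point): where the centre of the punch's tip is when it lies in the rest (in the rest's frame x = -0.0428, z = 0.0298)
- rest_high (a point): where the centre of the punch's butt is when it lies in the rest (in the rest's frame x = +0.0845, z = 0.1571)
- tube: Empty storage tube: fixed, upright, aluminium, 95 mm high, 36 mm outside, bore 14 mm with a 3 mm flare at the mouth, on a grey flange 72 mm wide, 8 mm thick. A plug inside, held by friction (3 N), stands 35 mm below the rim; the shank must push it down 45 mm more, until the punch's shoulder sits on the rim. Origin: centre of the flange's underside; z up.
- tube_mouth (a point): centre of the empty tube's mouth at rim height (95 mm above the bench)
- tube_full: An identical fixed tube that already holds its own fixed punch, whose octagonal body stands 100 mm above the rim (top at 195 mm). Origin at the centre of the flange's underside. Not to be used.
- jar: loose green plastic jar, 68 mm in diameter, 64 mm high, a bystander; origin at the centre of its underside
- wood_offcut: loose flat wooden offcut 70 x 90 x 18 mm, a bystander; origin at the centre of its underside
- tape_roll: loose black roll of tape, 59 mm in diameter, 19 mm high, lying flat, a bystander; origin at the centre of its underside
Not all that is in view belongs to the job. What is shaped like the punch but pink is not meant.

How it is judged:
On the way:
1. the punch lies in the sloping rest, shank down against the stop, and is let go (distance between punch_tip and rest_low below 0.02 m and distance between punch_butt and rest_high below 0.025 m and contact force between the fingers and punch below 0.1 N and linear speed of punch below 0.03 m/s), for 0.2 s.
At the end, for the whole second after the job is handed in: The punch stands upright (within 0.08 rad) and at rest in the empty tube, shank down, its shoulder within 6 mm of the centre of the mouth at rim height, after having lain in the rest (tip within 20 mm and butt within 25 mm of their places there), let go (distance between punch and tube_mouth below 0.006 m and angle between punch's own x axis and vertical below 0.08 rad and linear speed of punch below 0.02 m/s); the robot touches nothing.
It fails at once if the jar, the offcut or the tape roll is moved more than 30 mm (distance of any of jar, wood_offcut, tape_roll from where it was at the start of the episode above 0.03 m).
It also fails if it takes over 72 s, if anything falls off the work surface, if the arm or the gripper's body presses on something with over 40 N, if the wrist force passes 120 N, or if a joint passes its speed limit or range.

## Working session

There is one attempt and no reset: what is moved stays moved. The work goes in short steps, Python scripts to look and compute and a tool call to move; the robot and the scene stay as the last step left them, time stands still between calls to the robot, and variables do not carry over. Pictures are saved under pics/ and viewed, at most 10 in all, crops included, and the job is handed in when it is done.

Besides the shell and the picture viewer there is one more tool, called after "Call:" as name([rows], argument=value, ...), one row to a line, values as JSON. carry_out: Moves the arm, as the interface text tells. Its arguments: {"type":"object","properties":{"targets":{"type":"array"},"force":{"type":"number"}},"required":["targets"]}

```bash
mkdir -p pics; ls
python3 - <<'E'
from station import manip, cams
import cv2,numpy as np
s=manip.sense();print(s)
a=cams.snapshot("scene");b=cams.snapshot("top")
np.save("pics/scene.npy",a);np.save("pics/top.npy",b)
for n,i in(("scene",a),("top",b)):cv2.imwrite(f"pics/{n}.png",i[:,:,::-1]);c=cams.camera_info(n);print(n,c)
E
```

```text
pics
{'t': 0.0, 'q': array([-1.49749335e+00,  5.28476682e-01,  1.43392837e+00, -2.50183045e-05,
        1.18136483e+00, -1.78521081e-01]), 'qd': array([ 1.76407579e-03, -7.85595850e-04, -4.54416112e-04, -9.70061810e-05,
       -6.45561949e-04,  5.36222517e-04]), 'tau': array([-1.48861880e-03, -4.42356634e+01, -1.78024900e+01, -3.24141783e-04,
        8.19866604e-03,  1.29335486e-06]), 'tcp_pos': array([ 0.15568482, -0.60452613,  0.21771888]), 'tool_rot': array([ 9.92082362e-01,  1.25584243e-01,  4.56934048e-05, -1.08772025e-03]), 'force': array([-0.04767646, -0.11189078,  0.03190442]), 'ft_torque': array([ 0.05523493, -0.02335173,  0.07342487]), 'gripper_force': 0.0, 'finger_gap': 0.9972894573752328}
scene {'K': array([[613.08413845,   0.        , 319.66323944],
       [  0.        , 613.08413845, 238.74408274],
       [  0.        ,   0.        ,   1.        ]]), 'T': array([[ 0.724934  , -0.33990759,  0.59911061, -0.50958524],
       [-0.68874459, -0.34496432,  0.63767587, -1.18198417],
       [-0.01007909, -0.87490711, -0.48418587,  0.98830164],
       [ 0.        ,  0.        ,  0.        ,  1.        ]])}
top {'K': array([[469.36022197,   0.        , 315.07337011],
       [  0.        , 469.36022197, 239.0804857 ],
       [  0.        ,   0.        ,   1.        ]]), 'T': array([[ 0.02228498, -0.97998314,  0.19782928,  0.31988522],
       [-0.99974328, -0.02103392,  0.00842327, -0.03903686],
       [-0.00409353, -0.19796621, -0.9802003 ,  1.35080811],
       [ 0.        ,  0.        ,  0.        ,  1.        ]])}
```

View pics/scene.png

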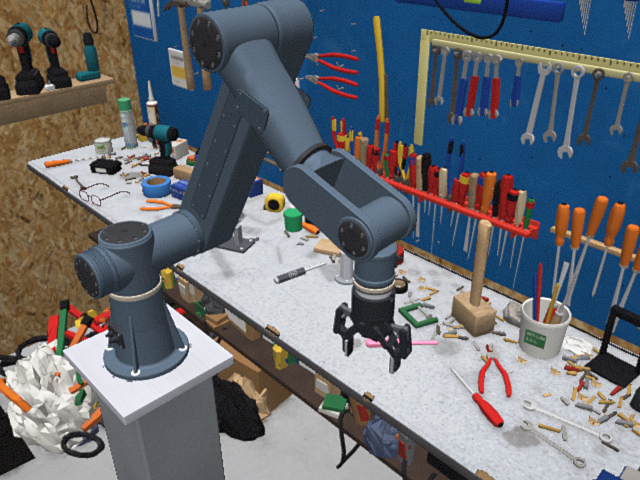

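View pics/top.png

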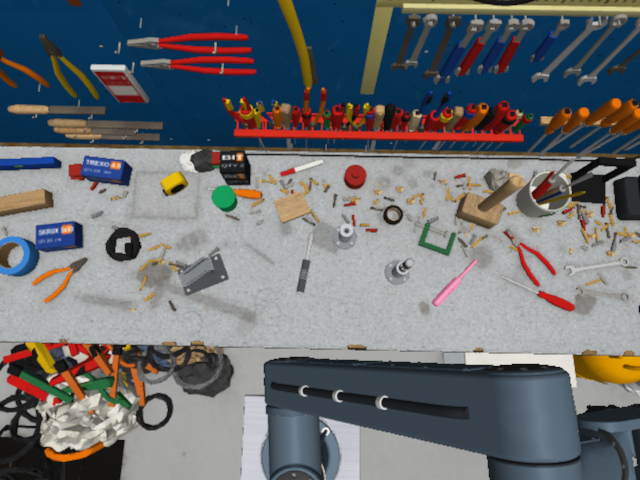

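The top view shows the punch at about (302,290)–(311,228), the empty tube at (345,235), the full tube at (400,268) and the rest at (205,273). The jar is at (224,198), the offcut at (294,207) and the tape at (393,214). I'll zoom in on the work area.

Run:
```python
import cv2,numpy as np
b=np.load("pics/top.npy")[220:310,170:430,::-1]
a=np.load("pics/scene.npy")[195:300,210:430,::-1]
b=cv2.resize(b,None,fx=3,fy=3,interpolation=cv2.INTER_CUBIC);a=cv2.resize(a,(660,315),interpolation=cv2.INTER_CUBIC)
o=np.zeros((590,780,3),np.uint8);o[:270]=b;o[272:587,:660]=a;cv2.imwrite("pics/crop.png",o)
```

```text
(no output)
```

View pics/crop.png

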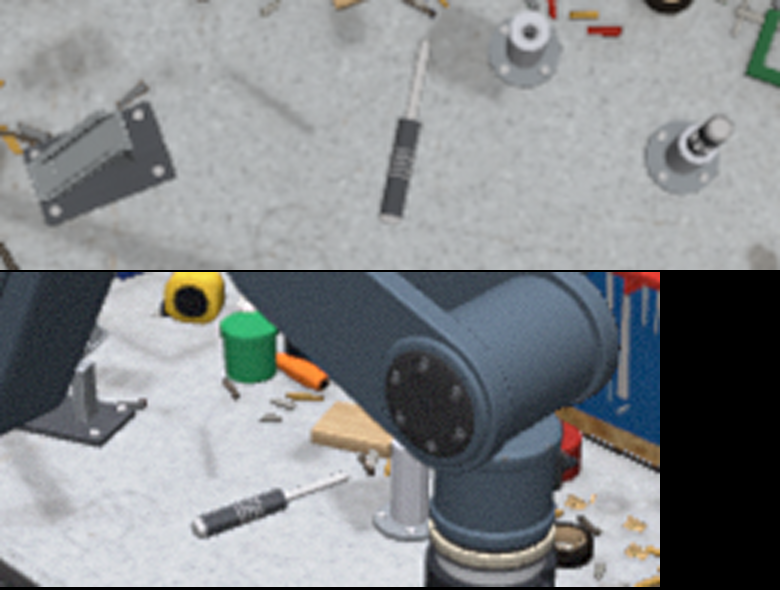

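```bash
cat > h.py <<'E'
import numpy as np,cv2
from station import manip,cams
from scipy.spatial.transform import Rotation as R
def ray(ci,px):
    d=ci["T"][:3,:3]@np.linalg.inv(ci["K"])@np.array([px[0],px[1],1.]);return ci["T"][:3,3],d
def onz(ci,px,z):
    o,d=ray(ci,px);return o+d*(z-o[2])/d[2]
def proj(ci,p):
    c=np.linalg.inv(ci["T"])@np.append(p,1.);u=ci["K"]@c[:3];return u[:2]/u[2]
def grab(n,name):
    ci=cams.camera_info(n);i=cams.snapshot(n);np.save(f"pics/{name}.npy",i);np.savez(f"pics/{name}_ci.npz",K=ci["K"],T=ci["T"]);cv2.imwrite(f"pics/{name}.png",i[:,:,::-1]);return ci,i
def tcp():
    s=manip.sense();return s["tcp_pos"],R.from_quat(s["tool_rot"]),s
def goal(p,ax_z,ax_y):
    "relative shift (cm) and rotvec (deg) from the present pose to TCP p, tool z, tool y"
    p0,r0,s=tcp();z=ax_z/np.linalg.norm(ax_z);y=ax_y-z*(ax_y@z);y/=np.linalg.norm(y)
    r=R.from_matrix(np.c_[np.cross(y,z),y,z])
    return np.round(r0.inv().apply(p-p0)*100,2),np.round(np.degrees((r0.inv()*r).as_rotvec()),2)
E
python3 - <<'E'
from h import *
ci=cams.camera_info("top");f=lambda x,y,z:np.round(onz(ci,(170+x/3,220+y/3),z),4)
b,t,sh=f(391,214,.011),f(425,40,.011),f(409,120,.011)
print("butt",b,"tip",t,"sh",sh,np.linalg.norm(b-t),np.linalg.norm(sh-t),np.degrees(np.arctan2(*(b-t)[1::-1])))
print("tube",f(529,31,.095),"flange",f(525,53,.008),"full fl",f(682,157,.008))
print("screws",[f(x,y,.01) for x,y in((138,115),(158,170),(55,212),(35,153))])
cf=cams.camera_info("top")
for n,px,z in(("jar",(224,198),.064),("wood",(294,207),.018),("tape",(393,214),.019)):print(n,onz(cf,px,z).round(3))
p,r,s=tcp();w=cams.camera_info("wrist");print(w["K"]);print("cam in tool",r.inv().apply(w["T"][:3,3]-p).round(4));print((r.inv().as_matrix()@w["T"][:3,:3]).round(3));print(r.as_matrix().round(3))
E
```

```text
butt [0.4376 0.0111 0.011 ] tip [ 0.6072 -0.0172  0.011 ] sh [ 0.5282 -0.0037  0.011 ] 0.17194490396635775 0.08014518076590753 170.52672152869593
tube [ 0.5996 -0.1133  0.095 ] flange [ 0.597  -0.1148  0.008 ] full fl [ 0.4984 -0.2662  0.008 ]
screws [array([0.5275, 0.2578, 0.01  ]), array([0.4748, 0.2352, 0.01  ]), array([0.4326, 0.3308, 0.01  ]), array([0.4886, 0.3543, 0.01  ])]
jar [0.693 0.234 0.064]
wood [0.684 0.036 0.018]
tape [ 0.668 -0.254  0.019]
[[414.88907935   0.         310.58871294]
 [  0.         414.88907935 243.86259655]
 [  0.           0.           1.        ]]
cam in tool [ 7.920e-02  1.000e-04 -1.551e-01]
[[-0.001 -0.95  -0.311]
 [ 1.    -0.001 -0.   ]
 [-0.    -0.311  0.95 ]]
[[ 0.968  0.249 -0.   ]
 [ 0.249 -0.968  0.002]
 [ 0.    -0.002 -1.   ]]
```

Run:
```python
from h import *
a=np.radians(-9.5)
print(goal(np.array([.46,.10,.33]),np.array([0,0,-1.]),np.array([np.sin(a),-np.cos(a),0])))
```

```text
(array([ 47.03, -60.68, -11.08]), array([-0.11,  0.  , 23.93]))
```

Call:
carry_out([
  [[47,-60.7,-11.1,-0.1,0,23.9,8.5],[47,-60.7,-11.1,-0.1,0,23.9,8.5],[47,-60.7,-11.1,-0.1,0,23.9,8.5],[47,-60.7,-11.1,-0.1,0,23.9,8.5],[47,-60.7,-11.1,-0.1,0,23.9,8.5],[47,-60.7,-11.1,-0.1,0,23.9,8.5],[47,-60.7,-11.1,-0.1,0,23.9,8.5],[47,-60.7,-11.1,-0.1,0,23.9,8.5],[47,-60.7,-11.1,-0.1,0,23.9,8.5],[47,-60.7,-11.1,-0.1,0,23.9,8.5],[47,-60.7,-11.1,-0.1,0,23.9,8.5],[47,-60.7,-11.1,-0.1,0,23.9,8.5]],
])

```text
t: 1.1
tcp_pos: [0.3517, -0.1488, 0.2905]
tool_rot: [0.997, -0.083, 0.0, 0.001]
force: [0.9, -0.3, -0.1]
finger_gap: 0.996
gripper_force: 0.0
```

Run:
```python
from h import *
a=np.radians(-9.5)
print(goal(np.array([.46,.10,.33]),np.array([0,0,-1.]),np.array([np.sin(a),-np.cos(a),0])),tcp()[0])
```

```text
(array([  6.57, -26.32,  -3.99]), array([ 0.09, -0.02, -0.02])) [ 0.35167451 -0.14876419  0.29048148]
```

Call:
carry_out([
  [[6.5,-26.3,-4,0,0,0,8.5],[6.5,-26.3,-4,0,0,0,8.5],[6.5,-26.3,-4,0,0,0,8.5],[6.5,-26.3,-4,0,0,0,8.5],[6.5,-26.3,-4,0,0,0,8.5],[6.5,-26.3,-4,0,0,0,8.5],[6.5,-26.3,-4,0,0,0,8.5],[6.5,-26.3,-4,0,0,0,8.5],[6.5,-26.3,-4,0,0,0,8.5]],
])

```text
t: 1.85
tcp_pos: [0.4589, 0.099, 0.3295]
tool_rot: [0.997, -0.081, -0.0, 0.001]
force: [-0.5, -1.3, -0.2]
finger_gap: 0.997
gripper_force: 0.0
```

Run:
```python
from h import *
print(tcp()[0]); grab("wrist","w1")
```

```text
[0.45888355 0.09898068 0.32949078]
```

View pics/w1.png

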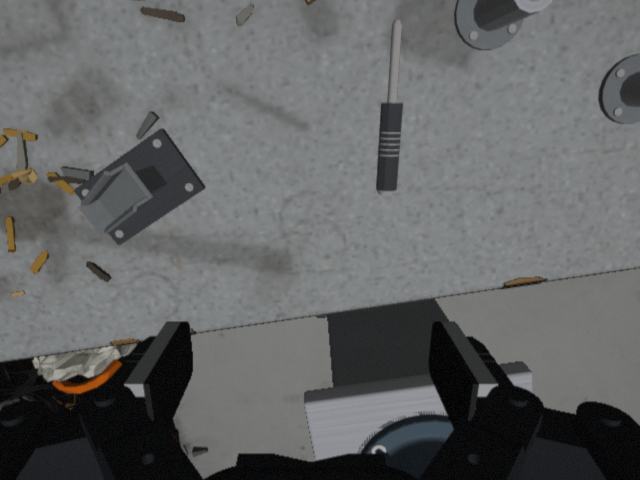

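Run:
```python
import cv2,numpy as np
a=np.load("pics/w1.npy")[:,:,::-1]
o=np.zeros((600,780,3),np.uint8)
o[:,:600]=cv2.resize(a[115:265,65:215],(600,600),interpolation=cv2.INTER_CUBIC)
o[:560,600:780]=cv2.resize(a[10:206,365:428],(180,560),interpolation=cv2.INTER_CUBIC)
cv2.imwrite("pics/c2.png",o)
```

```text
(no output)
```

View pics/c2.png

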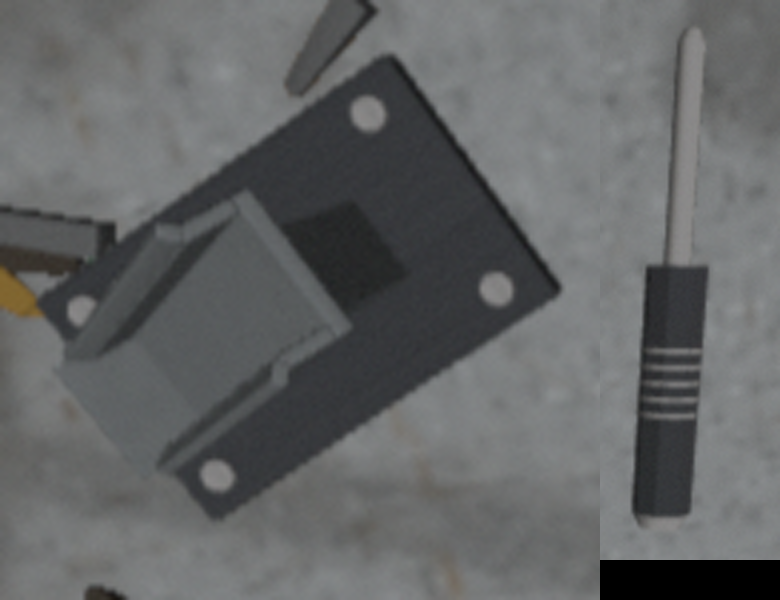

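The rest's high end is on the right: its near edge, at crop (245,195)–(350,325), appears larger and is shifted towards the plate's middle. The low stop is at the left, at (60,370)–(150,475). Next I'll refine the rest and punch poses.

Run:
```python
from h import *
ci=dict(np.load("pics/w1_ci.npz"))
S=[onz(ci,(65+x/4,115+y/4),.01) for x,y in((368,112),(497,290),(217,475),(83,310))]
c=np.mean(S,0);d=(S[0]+S[1]-S[2]-S[3]);print("rest",c.round(4),"ang",np.degrees(np.arctan2(d[1],d[0])),[np.linalg.norm(S[i]-S[(i+1)%4]).round(4) for i in range(4)])
s=180/63
for z in(.008,.011,.0):
  P=[onz(ci,(365+x/s,10+y/s),z) for x,y in((691,-600+600+28),(678,265),(663,518))] if 0 else [onz(ci,(365+(x-600)/s,10+y/s),z) for x,y in((691,28),(678,265),(663,518))]
  d=P[2]-P[0];print("z",z,"tip sh butt",np.round(P,4).tolist(),np.linalg.norm(P[1]-P[0]).round(4),np.linalg.norm(P[2]-P[1]).round(4),np.degrees(np.arctan2(d[1],d[0])))
# trough high edge check in rest frame
c[2]=0;a=np.radians(-66);ux=np.array([np.cos(a),np.sin(a),0])
for p in((297,260),(105,422)):print("px",p,"pred",proj(ci,c+ux*.0534+[0,0,.11]),proj(ci,c+ux*-.05+[0,0,.035]),"seen",65+p[0]/4,115+p[1]/4)
```

```text
rest [0.4808 0.2964 0.01  ] ang -67.23228615754938 [np.float64(0.059), np.float64(0.1044), np.float64(0.0589), np.float64(0.1047)]
z 0.008 tip sh butt [[0.6075, -0.0166, 0.008], [0.5278, -0.0037, 0.008], [0.4318, 0.0122, 0.008]] 0.0807 0.0973 170.68253593699635
z 0.011 tip sh butt [[0.607, -0.016, 0.011], [0.5279, -0.0032, 0.011], [0.4324, 0.0127, 0.011]] 0.0802 0.0967 170.68253593699635
z 0.0 tip sh butt [[0.6086, -0.0183, 0.0], [0.5276, -0.0053, 0.0], [0.43, 0.011, 0.0]] 0.082 0.099 170.68253593699635
px (297, 260) pred [139.07859405 178.50937176] [ 94.3730201  218.60380031] seen 139.25 180.0
px (105, 422) pred [139.07859405 178.50937176] [ 94.3730201  218.60380031] seen 91.25 220.5
```

Run:
```python
from h import *
a=np.radians(-9.4);y=np.array([np.sin(a),-np.cos(a),0]);z=np.array([0,0,-1.])
for h in(.1,.022): print(goal(np.array([.457,.0085,h]),z,y))
```

```text
(array([ 1.35,  8.8 , 22.95]), array([0.14, 0.07, 0.01]))
(array([ 1.36,  8.78, 30.75]), array([0.14, 0.07, 0.01]))
```

Call:
carry_out([
  [[1.3,8.8,12,0,0,0,6],[1.3,8.8,23,0,0,0,6],[1.3,8.8,23,0,0,0,6],[1.3,8.8,23,0,0,0,6],[1.3,8.8,23,0,0,0,6],[1.3,8.8,23,0,0,0,6],[1.3,8.8,23,0,0,0,6],[1.3,8.8,23,0,0,0,6],[1.3,8.8,23,0,0,0,6],[1.3,8.8,23,0,0,0,6]],
])

```text
t: 2.73
tcp_pos: [0.459, 0.0084, 0.1026]
tool_rot: [0.997, -0.083, 0.003, 0.001]
force: [-0.3, 0.9, 0.2]
finger_gap: 0.7
gripper_force: 0.0
```

Run:
```python
from h import *
a=np.radians(-9.4);y=np.array([np.sin(a),-np.cos(a),0]);z=np.array([0,0,-1.])
print(goal(np.array([.457,.0085,.022]),z,y),tcp()[2]["q"].round(2))
ci,i=grab("wrist","w2")
g=cv2.cvtColor(i,cv2.COLOR_RGB2GRAY);print(proj(ci,np.array([.607,-.0165,.011])),proj(ci,np.array([.528,-.0033,.011])))
cv2.imwrite("pics/w2s.png",i[::,:,::-1])
```

```text
(array([-0.25,  0.  ,  8.06]), array([ 0.11, -0.34, -0.08])) [-0.22  0.51  1.95 -0.    0.68  1.51]
[309.47880264 -35.48175327] [309.76783134 126.23668114]
```

View pics/w2s.png

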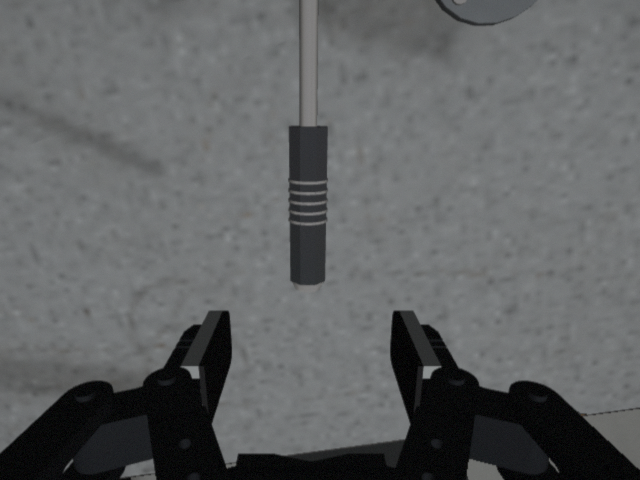

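The punch is centred between the fingers at column 308, with its shoulder at row 126 as predicted. Descending and gripping now.

Call:
carry_out([
  [[-0.2,0,4,0,0,0,6],[-0.2,0,7,0,0,0,6],[-0.2,0,8,0,-0.3,0,6],[-0.2,0,8,0,-0.3,0,6],[-0.2,0,8,0,-0.3,0,1.5],[-0.2,0,8,0,-0.3,0,1.5],[-0.2,0,8,0,-0.3,0,1.5],[-0.2,0,8,0,-0.3,0,1.5],[-0.2,0,8,0,-0.3,0,1.5],[-0.2,0,8,0,-0.3,0,1.5],[-0.2,0,8,0,-0.3,0,1.5],[-0.2,0,8,0,-0.3,0,1.5]],
], force=60)

```text
t: 3.78
tcp_pos: [0.4555, 0.0088, 0.0201]
tool_rot: [0.997, -0.083, -0.002, 0.001]
force: [-0.1, -0.0, -0.2]
finger_gap: 0.173
gripper_force: 0.0
```

Run:
```python
from h import *
p,r,s=tcp();print(p,s["finger_gap"],s["gripper_force"],s["force"]);print(r.inv().apply(np.array([.528,-.0033,.011])-p))
```

```text
[0.45546871 0.00876178 0.02009869] 0.17340227387727097 0.0 [-0.09787288 -0.02124632 -0.15366502]
[ 7.35700784e-02 -5.81149999e-05  8.74646177e-03]
```

Run:
```python
from h import *
grab("wrist","w3")
```

```text
(no output)
```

View pics/w3.png

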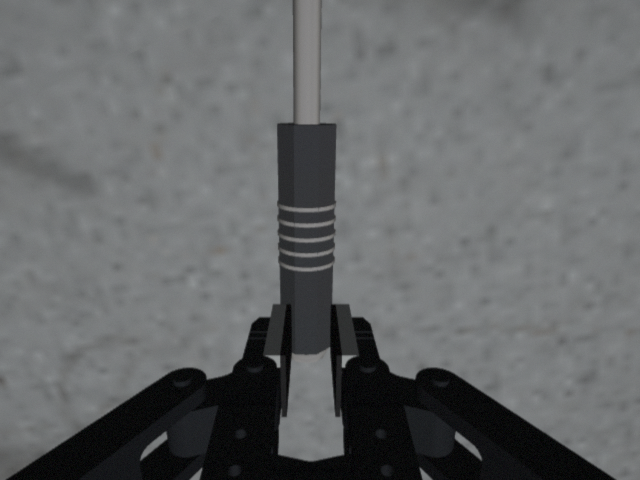

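The fingers do straddle the body near the butt, at rows 305–350, but no grip force shows. I'll close further.

Call:
carry_out([
  [[0,0,0,0,0,0,0],[0,0,0,0,0,0,0],[0,0,0,0,0,0,0],[0,0,0,0,0,0,0]],
], force=60)

```text
t: 4.17
tcp_pos: [0.4554, 0.0088, 0.0199]
tool_rot: [0.997, -0.083, -0.003, 0.001]
force: [-0.5, 0.3, -0.0]
finger_gap: 0.002
gripper_force: 0.0
```

Run:
```python
from h import *
ci,i=grab("wrist","w4")
p,r,s=tcp()
for x in(-.08,0,.1):
    print(x,[proj(ci,np.array([.528,-.0033,z])+x*np.array([-.9866,.1633,0])).round(1) for z in(.011,.022)])
for t in([0,0,0],[0,0,.019],[.011,0,.019],[.011,0,0]):print(t,proj(ci,p+r.apply(t)).round(1))
for row in (124,352):print(onz(ci,(307,row),.011),onz(ci,(307,row),.022))
```

```text
-0.08 [array([ 308.5, -137.7]), array([ 308.4, -158.6])]
0 [array([309.4, 123.8]), array([309.4, 125.1])]
0.1 [array([310.2, 352.4]), array([310.3, 366.8])]
[0, 0, 0] [309.9 309.3]
[0, 0, 0.019] [309.9 290.2]
[0.011, 0, 0.019] [309.9 267.8]
[0.011, 0, 0] [309.8 284.9]
[ 0.52808575 -0.00237895  0.011     ] [ 0.52850802 -0.00251685  0.022     ]
[0.42977219 0.01444269 0.011     ] [0.43680513 0.01317369 0.022     ]
```

View pics/w4.png

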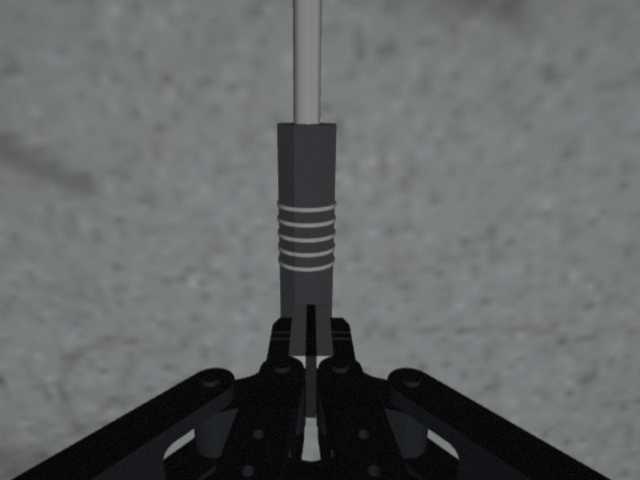

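The fingers closed above the punch. In the picture the fingertip edge is at row 305 with depth about 0.152 m, which puts the real tips about 18 mm *behind* the reported TCP. That means they are about 38 mm above the bench. I'll reopen and go lower while watching the force.

Call:
carry_out([
  [[0,0,0,0,0,0,5],[0,0,0,0,0,0,5],[0,0,0,0,0,0,5],[0,0,0,0,0,0,5],[0,0,0,0,0,0,5],[0,0,1.2,0,0,0,5],[0,0,2.4,0,0,0,5],[0,0,2.7,0,0,0,5],[0,0,2.7,0,0,0,5],[0,0,2.7,0,0,0,5]],
])

```text
t: 5.05
tcp_pos: [0.4552, 0.0088, -0.007]
tool_rot: [0.997, -0.083, -0.003, 0.001]
force: [0.4, -0.1, -0.6]
finger_gap: 0.581
gripper_force: 0.0
```

Run:
```python
from h import *
ci,i=grab("wrist","w5")
p,r,s=tcp();w=ci;print(s["tcp_pos"],s["force"],s["finger_gap"]);print("cam in tool",r.inv().apply(w["T"][:3,3]-p).round(4))
```

```text
[ 0.45543626  0.00875884 -0.0067642 ] [-0.83634231  0.67660861  0.27650719] 0.5858497171678687
cam in tool [ 0.0791  0.0003 -0.1548]
```

View pics/w5.png

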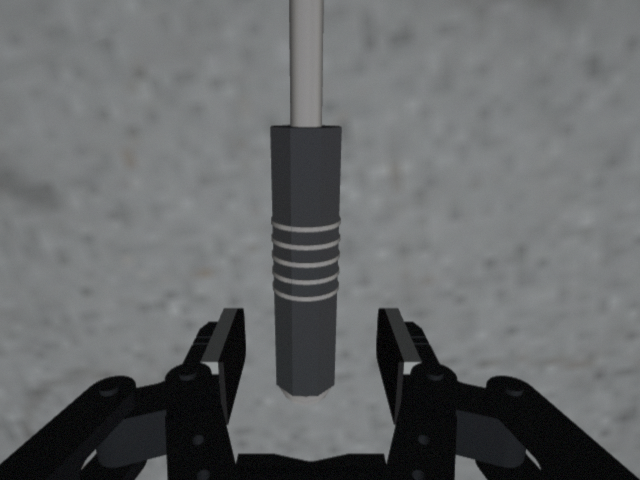

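Call:
carry_out([
  [[0,0,0.4,0,0,0,5],[0,0,0.4,0,0,0,4],[0,0,0.4,0,0,0,0],[0,0,0.4,0,0,0,0],[0,0,0.4,0,0,0,0],[0,0,0.4,0,0,0,0],[0,0,0.4,0,0,0,0],[0,0,0.4,0,0,0,0],[0,0,0.4,0,0,0,0]],
], force=60)

```text
t: 5.85
tcp_pos: [0.4553, 0.0088, -0.0106]
tool_rot: [0.997, -0.082, -0.002, 0.001]
force: [-0.1, 0.5, 6.0]
finger_gap: 0.241
gripper_force: 59.1
```

Gripped, with the opening at about 21 mm and 59 N; 6 N upward shows the tips touch the bench. Working out the lift and the rest poses next.

```bash
cat >> h.py <<'E'
a_=np.radians(-66.8);UX=np.array([np.cos(a_),np.sin(a_),0]);RC=np.array([.481,.2958,0]);Z=np.array([0,0,1.])
LOW=RC-.0428*UX+.0298*Z;HIGH=RC+.0845*UX+.1571*Z
AX=(UX+Z)/2**.5;NRM=(Z-UX)/2**.5
E
python3 - <<'E'
from h import *
print(LOW,HIGH,np.linalg.norm(HIGH-LOW)); z=-NRM;x=-AX;y=np.cross(z,x);off=np.array([.1533,0,-.0216])
Rm=np.c_[x,y,z]
for h in(.12,.0):print(h,(LOW+NRM*h-Rm@off).round(4),goal(LOW+NRM*h-Rm@off,z,y))
print(tcp()[2]["q"])
E
```

```text
[0.46413929 0.33513899 0.0298    ] [0.51428809 0.21813306 0.1571    ] 0.180029386490095
0.12 [0.4794 0.2995 0.2078] (array([ -2.5 , -29.03, -21.87]), array([ -47.9 ,  -25.84, -115.07]))
0.0 [0.5129 0.2215 0.1229] (array([  2.12, -21.9 , -13.4 ]), array([ -47.9 ,  -25.84, -115.07]))
[-0.22542395  0.74990542  2.00403789 -0.00506079  0.39200201  1.51523503]
```

Call:
carry_out([
  [[0,0,-3,0,0,0,0],[0,0,-7,0,0,0,0],[0,0,-11,0,0,0,0],[0,0,-15,0,0,0,0],[0,0,-19,0,0,0,0],[0,0,-23,0,0,0,0],[0,0,-25,0,0,0,0],[0,0,-25,0,0,0,0],[0,0,-25,0,0,0,0]],
], force=80)

```text
t: 6.6
tcp_pos: [0.4566, 0.009, 0.2396]
tool_rot: [0.997, -0.083, -0.002, 0.001]
force: [0.5, -0.3, -2.2]
finger_gap: 0.235
gripper_force: 78.8
```

Run:
```python
from h import *
z=-NRM;x=-AX;y=np.cross(z,x);off=np.array([.1533,0,-.0216])
Rm=np.c_[x,y,z];h=.14
print(h,(LOW+NRM*h-Rm@off).round(4),goal(LOW+NRM*h-Rm@off,z,y))
ci,i=grab("wrist","w6");p,r,s=tcp()
print(proj(ci,p+r.apply([.0733,0,-.0216])))
b=(i.max(2)<75).astype(np.uint8)*255;sub=b[60:300,230:400]
cs,_=cv2.findContours(sub,cv2.RETR_EXTERNAL,cv2.CHAIN_APPROX_SIMPLE)
print([ (cv2.boundingRect(c)) for c in cs if cv2.contourArea(c)>500],s["q"].round(2),s["gripper_force"])
g=cv2.cvtColor(i,cv2.COLOR_RGB2GRAY);print(g[90:160:5,300])
```

```text
0.14 [0.4739 0.3125 0.2219] (array([ -3.29, -30.22,   1.72]), array([ -47.82,  -25.88, -115.13]))
[309.22762146 131.75569134]
[(47, 221, 67, 19), (47, 204, 67, 20), (46, 187, 68, 19), (45, 169, 70, 19), (42, 64, 73, 105)] [-0.22  0.28  1.81 -0.    1.06  1.51] 78.77781657502055
[134 133 131 133 132 131 133 132  58  58  58  57  56  59]
```

Call:
carry_out([
  [[-3.3,-30.2,1.7,-47.8,-25.9,-115.1,0],[-3.3,-30.2,1.7,-47.8,-25.9,-115.1,0],[-3.3,-30.2,1.7,-47.8,-25.9,-115.1,0],[-3.3,-30.2,1.7,-47.8,-25.9,-115.1,0],[-3.3,-30.2,1.7,-47.8,-25.9,-115.1,0],[-3.3,-30.2,1.7,-47.8,-25.9,-115.1,0],[-3.3,-30.2,1.7,-47.8,-25.9,-115.1,0],[-3.3,-30.2,1.7,-47.8,-25.9,-115.1,0],[-3.3,-30.2,1.7,-47.8,-25.9,-115.1,0],[-3.3,-30.2,1.7,-47.8,-25.9,-115.1,0],[-3.3,-30.2,1.7,-47.8,-25.9,-115.1,0],[-3.3,-30.2,1.7,-47.8,-25.9,-115.1,0]],
])

```text
t: 7.65
tcp_pos: [0.4725, 0.312, 0.2178]
tool_rot: [0.777, 0.557, -0.165, 0.243]
force: [-0.4, -0.1, -0.9]
finger_gap: 0.236
gripper_force: 78.9
```

Run:
```python
from h import *
z=-NRM;x=-AX;y=np.cross(z,x);off=np.array([.1533,0,-.0216])
Rm=np.c_[x,y,z];h=.14
print(goal(LOW+NRM*h-Rm@off,z,y),tcp()[2]["q"].round(2))
```

```text
(array([-0.14,  0.2 , -0.37]), array([-15.74,  -8.22, -36.75])) [ 0.64  0.65  1.35 -0.48  1.52  1.08]
```

Call:
carry_out([
  [[-0.1,0.2,-0.3,-15.7,-8.2,-36.8,0],[-0.1,0.2,-0.3,-15.7,-8.2,-36.8,0],[-0.1,0.2,-0.3,-15.7,-8.2,-36.8,0],[-0.1,0.2,-0.3,-15.7,-8.2,-36.8,0],[-0.1,0.2,-0.3,-15.7,-8.2,-36.8,0],[-0.1,0.2,-0.3,-15.7,-8.2,-36.8,0],[-0.1,0.2,-0.3,-15.7,-8.2,-36.8,0],[-0.1,0.2,-0.3,-15.7,-8.2,-36.8,0]],
])

```text
t: 8.32
tcp_pos: [0.4738, 0.3121, 0.2223]
tool_rot: [0.512, 0.769, -0.21, 0.319]
force: [0.4, -0.1, -1.9]
finger_gap: 0.233
gripper_force: 79.0
```

Run:
```python
from h import *
z=-NRM;x=-AX;y=np.cross(z,x);off=np.array([.1533,0,-.0216])
Rm=np.c_[x,y,z]
for h in(.14,.0):print(goal(LOW+NRM*h-Rm@off,z,y),tcp()[2]["q"].round(2))
p,r,s=tcp();w,i=grab("wrist","w7");print("cam in tool",r.inv().apply(w["T"][:3,3]-p).round(4))
t=p+r.apply(off);print("tip",t.round(3),"px tip",proj(w,t),"rest corners px",[proj(w,RC+UX*a+np.cross(Z,UX)*b+Z*.01).round(0) for a in(-.052,.052) for b in(-.0295,.0295)])
```

```text
(array([0.05, 0.02, 0.01]), array([-0.14, -0.11, -0.43])) [ 0.75  0.65  1.46 -0.74  1.41  0.62]
(array([ 0.02,  0.05, 14.01]), array([-0.14, -0.11, -0.43])) [ 0.75  0.65  1.46 -0.74  1.41  0.62]
cam in tool [ 0.0797 -0.0005 -0.1551]
tip [0.426 0.426 0.129] px tip [ 313.08515295 -200.87730315] rest corners px [array([259., -64.]), array([362., -65.]), array([275.,  81.]), array([349.,  81.])]
```

Run:
```python
from h import *
i=np.load("pics/w7.npy");w=dict(np.load("pics/w7_ci.npz"));g=cv2.cvtColor(i,cv2.COLOR_RGB2GRAY)
for c in((275,81),(349,81)):
    sub=g[c[1]-25:c[1]+25,c[0]-25:c[0]+25];print(np.percentile(sub,[5,50,95]).round());print(sub[::5,::5])
```

```text
[ 74. 131. 176.]
[[170 172  71  76  73 122  93  83 122 152]
 [161 154  77  75  74 119  91  84 134 151]
 [170 165  95  75  73 117  93  76 134 152]
 [168 171 123  77  76 107  97  85 135 151]
 [170 172 170  77  74  97  97  79 134 151]
 [171 176 176  75 159 144 102  84 136 148]
 [177 178 175  76 131 134 106  80 133 150]
 [169 172 175  77  80  78 114  81 136 149]
 [171 175 172 171 177 165 115  82 136 148]
 [175 178 164 171 182 164 114  84 136 148]]
[ 76. 125. 174.]
[[ 91 133 134 115 132  77  79  78  84  84]
 [ 92 134 136 117 131  78  76  76 133 110]
 [ 92 136 136 117 133  76  77  76 157 112]
 [ 90 137 136 116 131  78  76  76 162 155]
 [ 93 135 134 115 131  79  75  74 166 167]
 [ 92 133 133 116 131 171  97  76 161 165]
 [ 93 136 134 117 131 167  84  69 167 162]
 [ 92 135 132 117 127  79  84  96 164 155]
 [ 90 135 133 119 127 163 174 173 178 174]
 [ 92 137 133 119 124 175 176 174 175 165]]
```

Run:
```python
from h import *
i=np.load("pics/w7.npy");w=dict(np.load("pics/w7_ci.npz"))
cv2.imwrite("pics/c7.png",cv2.resize(i[0:200,190:440,::-1],(750,600),interpolation=cv2.INTER_CUBIC))
print("floor corner px",[proj(w,RC+AX*a+UX*0+np.cross(Z,UX)*b+ (LOW-RC)-.011*NRM).round(0) for a in(.0,.125) for b in(-.015,.015)])
```

```text
floor corner px [array([286., -22.]), array([336., -22.]), array([291., 186.]), array([334., 186.])]
```

View pics/c7.png

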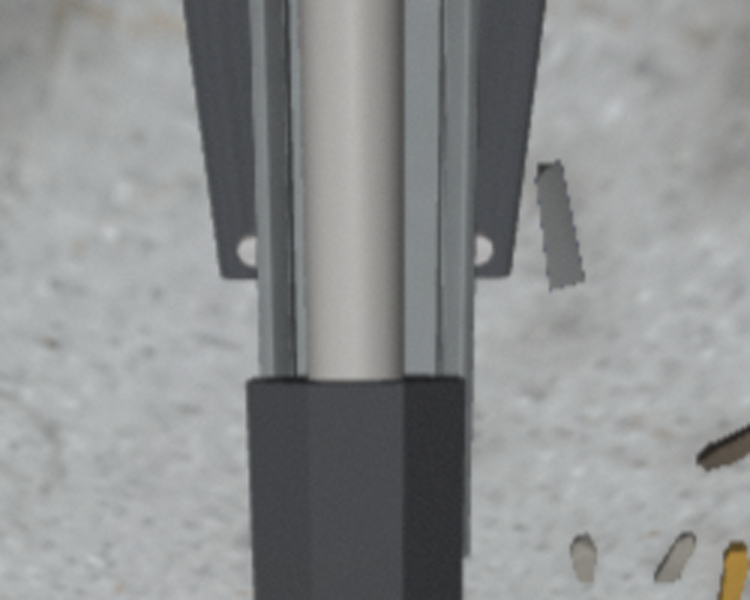

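The trough walls are centred on crop column 365 and the shank on 355, so the two are aligned within about 1.5 mm. Lowering along the tool axis.

Call:
carry_out([
  [[-0.3,0.15,3,0,0,-0.4,0],[-0.3,0.15,6,0,0,-0.4,0],[-0.3,0.15,9,0,0,-0.4,0],[-0.3,0.15,11,0,0,-0.4,0],[-0.3,0.15,12.5,0,0,-0.4,0],[-0.3,0.15,13.3,0,0,-0.4,0],[-0.3,0.15,13.5,0,0,-0.4,0],[-0.3,0.15,13.5,0,0,-0.4,0],[-0.3,0.15,13.5,0,0,-0.4,0]],
])

```text
t: 9.12
tcp_pos: [0.5156, 0.2245, 0.1319]
tool_rot: [0.51, 0.771, -0.208, 0.319]
force: [0.1, -0.1, -2.1]
finger_gap: 0.232
gripper_force: 78.9
```

Run:
```python
from h import *
z=-NRM;x=-AX;y=np.cross(z,x);off=np.array([.1533,0,-.0216])
print(goal(LOW-np.c_[x,y,z]@off,z,y)); p,r,s=tcp();print("force tool",r.inv().apply(s["force"]).round(1))
```

```text
(array([ 0.52, -0.37,  0.76]), array([ 0.14, -0.16, -0.25]))
force tool [1.4 0.  1.6]
```

Call:
carry_out([
  [[0,0,0.3,0,0,0,0],[0,0,0.3,0,0,0,0],[0,0,0.3,0,0,0,0]],
])

```text
t: 9.37
tcp_pos: [0.5159, 0.2224, 0.1298]
tool_rot: [0.51, 0.771, -0.209, 0.319]
force: [0.5, 0.6, -1.5]
finger_gap: 0.233
gripper_force: 78.9
```

Run:
```python
from h import *
z=-NRM;x=-AX;y=np.cross(z,x);off=np.array([.1533,0,-.0216])
print(goal(LOW-np.c_[x,y,z]@off,z,y)); p,r,s=tcp();print("force tool",r.inv().apply(s["force"]).round(1))
ci,i=grab("wrist","w8");g=cv2.cvtColor(i,cv2.COLOR_RGB2GRAY);print([proj(ci,RC+AX*.12+np.cross(Z,UX)*b+(LOW-RC)+.008*NRM).round(0) for b in(-.015,.015)])
print(g[100,250:380:2]);print(g[60,250:380:2])
```

```text
(array([ 0.51, -0.32,  0.46]), array([ 0.14, -0.15, -0.18]))
force tool [1.3 0.7 0.8]
[array([257., 240.]), array([348., 240.])]
[ 87  65  47  49 117 124 127 126 126 126 129 127 127 128 128 131 128 128
 129 127 128 112 132 145 153 156 162 163 165 166 161 152 144 135 126 107
  88  87 126 126 126 126 126 126 127 126 126 126 126 100  68  83 106 106
 108 108 113 111 118 123 104  93  84 154 163]
[ 73  48  44 116 127 128 129 128 128 127 127 128 128 126 127 126 127 126
 126 127 126 119 137 148 154 156 160 163 166 166 158 148 141 133 124 106
  87  85 127 126 127 125 126 124 125 126 123 124 124 124  72  70 113  95
 105 108 110 112 111 120 120  98  92  83  70]
```

Call:
carry_out([
  [[0.3,-0.2,0.1,0,0,0,0],[0.3,-0.2,0.3,0,0,0,0],[0.3,-0.2,0.3,0,0,0,0],[0.3,-0.2,0.3,0,0,0,0]],
])

```text
t: 9.75
tcp_pos: [0.5138, 0.2224, 0.1261]
tool_rot: [0.51, 0.771, -0.208, 0.319]
force: [-3.0, 4.6, 4.6]
finger_gap: 0.236
gripper_force: 80.3
```

Run:
```python
from h import *
z=-NRM;x=-AX;y=np.cross(z,x);off=np.array([.1533,0,-.0216])
print(goal(LOW-np.c_[x,y,z]@off,z,y)); p,r,s=tcp();print("force tool",r.inv().apply(s["force"]).round(1))
```

```text
(array([ 0.19, -0.12,  0.26]), array([ 0.18, -0.19, -0.22]))
force tool [ 0.6 -1.  -7. ]
```

Call:
carry_out([
  [[0,0,0,0,0,0,5],[0,0,0,0,0,0,5],[0,0,0,0,0,0,5],[0,0,0,0,0,0,5],[0,0,0,0,0,0,5],[0,0,0,0,0,0,5],[0,0,0,0,0,0,5],[0,0,0,0,0,0,5]],
])

```text
t: 10.42
tcp_pos: [0.514, 0.221, 0.125]
tool_rot: [0.51, 0.771, -0.209, 0.319]
force: [0.0, -0.5, 0.2]
finger_gap: 0.588
gripper_force: 0.0
```

Call:
carry_out([
  [[0,0,-2,0,0,0,5],[0,0,-5,0,0,0,5],[0,0,-9,0,0,0,5],[0,0,-13,0,0,0,5],[0,0,-15,0,0,0,5],[0,0,-15,0,0,0,5],[0,0,-15,0,0,0,5]],
])

```text
t: 11.0
tcp_pos: [0.472, 0.3189, 0.2319]
tool_rot: [0.51, 0.771, -0.208, 0.32]
force: [-0.4, -0.6, -0.4]
finger_gap: 0.581
gripper_force: 0.0
```

Run:
```python
from h import *
for n in("wrist","top"):
    ci,i=grab(n,"r_"+n)
    bx=[proj(ci,LOW+(HIGH-LOW)*f).round(1) for f in(0,80/180,1)];print(n,"pred tip,shoulder,butt px",bx)
    if n=="wrist":
        g=cv2.cvtColor(i,cv2.COLOR_RGB2GRAY);c=int(bx[2][0])
        print(c,"col profile",g[0:300:4,c]);r=int(bx[2][1])-10;print("row",r,g[r,c-50:c+50:2])
    else:
        u,v=bx[2].astype(int);print(cv2.cvtColor(i,cv2.COLOR_RGB2GRAY)[v-14:v+15:2,u-24:u+25:2])
```

```text
wrist pred tip,shoulder,butt px [array([309. , -24.7]), array([309.6, 115.4]), array([310.2, 258.5])]
310 col profile [144 145 144 147 147 147 147 150 150 152 152 153 151 154 154 156 155 157
 157 157 159 160 159 161 163 163 162 161  70  72  72  72  71  70  71  69
  72  72  71  71 164  70 109  78  73 123  69 164  72 144  70  69  69  69
  68  71  70  70  71  72  69  69  71  95 177 172 113  75  42 101 156  51
 129 156  44]
row 248 [132 134 137 139 138 139 139 141 137 135 137 139 139 138 139 137 142 137
  80  64  63  64  66  71  69  71  71  71  70  52  45  50  45  70 152 154
 151 163 169 173 172 174 167 168 151 154 156 156 142 152]
top pred tip,shoulder,butt px [array([185.8, 278.8]), array([199.8, 268.7]), array([219. , 254.7])]
[[130 131 153 147 142 143 154 161 161 171 173 171 172 168 165 158 164 163
  169 172 168 173 170 164 164]
 [128 136 150 146 146 151 158 157 165 167 172 168 167 164 162 154 157 161
  163 163 152 168 168 164 163]
 [133 139 150 156 158 162 163 163 169 166 168 162 159 165 153 144 150 161
  163 164 159 169 168 165 159]
 [146 154 161 162 160 162 164 169 170 167 160 143
[... 511 characters left out ...]
60 147 175 163 161 150 166 168 167 170
  163 164 168 172 167 162 171]
 [162 175 143 125 125 114  63  63  67  84 170 169 130 120 168 164 170 169
  172 171 169 174 166 163 166]
 [160 144 123  99  84  95  66  67  65  65  70  93  81  77 166 168 172 172
  173 171 167 171 172 176 169]
 [122 111  95  80 108 105  67  65  65  56  53  74  77  78 133 171 173 173
  167 174 169 171 171 178 178]
 [115  80  61 106 109  91  84  64  58  55  77  77  78  77 108 169 175 174
  171 169 173 175 167 171 172]
 [ 69  55  68 109  95 103  84 108 137  98  78  77  77  77  83 172 174 172
  181 171 171 176 167 164 167]
 [ 82  67  68  81 111 101 111 128 122 124  76  77  78  78  77 134 182 176
  172 166 170 171 170 168 173]]
```

The punch lies in the rest: wrist view has the shoulder at row 112 (predicted 115) and the butt at about row 254 (predicted 258). Now planning the regrasp along the punch's axis.

Run:
```python
from h import *
z=-AX;x=NRM;y=np.cross(z,x);sh=LOW+.08*AX
for d in(.15,0):print(goal(sh+AX*(.0494+d),z,y))
```

```text
(array([-12.39,   0.07,  12.75]), array([-0.  , 89.92, -0.12]))
(array([ 2.61,  0.05, 12.77]), array([-0.  , 89.92, -0.12]))
```

Call:
carry_out([
  [[-4,0,0,0,20,0,5],[-8,0,3,0,40,0,5],[-12.4,0,7,0,60,0,5],[-12.4,0,10,0,90,0,5],[-12.4,0,12.7,0,90,0,5],[-12.4,0,12.7,0,90,0,5],[-12.4,0,12.7,0,90,0,5],[-12.4,0,12.7,0,90,0,5],[-12.4,0,12.7,0,90,0,5],[-12.4,0,12.7,0,90,0,5],[-12.4,0,12.7,0,90,0,5],[-12.4,0,12.7,0,90,0,5]],
])

```text
t: 12.1
tcp_pos: [0.5417, 0.153, 0.2283]
tool_rot: [0.517, 0.78, 0.196, -0.295]
force: [-0.9, 0.1, -0.3]
finger_gap: 0.584
gripper_force: 0.0
```

Call:
carry_out([
  [[0,0,0,0,6,0,5],[0,0,0,0,6,0,5]],
])

```text
t: 12.27
tcp_pos: [0.5415, 0.1509, 0.224]
tool_rot: [0.508, 0.762, 0.221, -0.336]
force: [-0.8, -0.8, -0.9]
finger_gap: 0.583
gripper_force: 0.0
```

Run:
```python
from h import *
z=-AX;x=NRM;y=np.cross(z,x);sh=LOW+.08*AX
for d in(.15,0):print(goal(sh+AX*(.0494+d),z,y))
print(tcp()[2]["q"].round(2))
```

```text
(array([ 0.4 ,  0.14, -0.06]), array([ 0.13, -2.41, -0.58]))
(array([-0.23,  0.11, 14.93]), array([ 0.13, -2.41, -0.58]))
[-0.27  0.65  1.49  0.61  1.59 -0.84]
```

Call:
carry_out([
  [[0.4,0.1,-0.1,0.1,-2.4,-0.6,5],[0.4,0.1,-0.1,0.1,-2.4,-0.6,5],[0.4,0.1,-0.1,0.1,-2.4,-0.6,5]],
])

```text
t: 12.52
tcp_pos: [0.5415, 0.1585, 0.234]
tool_rot: [0.504, 0.776, 0.211, -0.314]
force: [0.4, 0.1, 0.2]
finger_gap: 0.58
gripper_force: 0.0
```

Run:
```python
from h import *
z=-AX;x=NRM;y=np.cross(z,x);sh=LOW+.08*AX
for d in(.15,0):print(goal(sh+AX*(.0494+d),z,y))
ci,i=grab("wrist","w9");g=cv2.cvtColor(i,cv2.COLOR_RGB2GRAY)
c=[proj(ci,HIGH+x*a+y*b).round(1) for a,b in((0,0),(.011,0),(-.011,0),(0,.011),(0,-.011))];print(c)
u,v=c[0].astype(int);print(g[v,u-40:u+41:2]);print(g[v-80:v+41:3,u]);print(g[v-30,u-40:u+41:2])
```

```text
(array([-0.8 , -0.17,  0.14]), array([0.08, 0.49, 0.85]))
(array([-0.68, -0.18, 15.14]), array([0.08, 0.49, 0.85]))
[array([308.6, 248.3]), array([308.8, 232.2]), array([308.4, 264.1]), array([325.5, 248.6]), array([291.7, 248.1])]
[142 136  62  61  60  58  60  60  62  61  62  62  60  62  58  77 135 142
 144 143 144 144 145 145 145 145 144  96  61  64  61  59  60  62  59  60
  62  61  62  63 138]
[114 113 116 118 113 114 128 124 127  56  51 116 123 115  76  50  49  49
  52 143 147 148 145 145 141 143 142 141 139  58  51  49  50  62  63  66
  61  62  60  62  64]
[121 123 102  62  60  63  60  61  63 109 111  61  56 101  66  50  48  48
  49  52  49  51  47  53  48  35  32  35  53  78  62 113 111  62  61  61
  60  63  61 103 137]
```

Call:
carry_out([
  [[0,0,0,0,0,0,5],[0,0,0,0,0,0,5]],
])

```text
t: 12.73
tcp_pos: [0.5417, 0.1581, 0.2334]
tool_rot: [0.504, 0.776, 0.211, -0.315]
force: [-0.0, -0.6, 0.1]
finger_gap: 0.583
gripper_force: 0.0
```

Run:
```python
from h import *
z=-AX;x=NRM;y=np.cross(z,x);sh=LOW+.08*AX
print(goal(sh+AX*(.0494+.15),z,y))
ci,i=grab("wrist","w10");g=cv2.cvtColor(i,cv2.COLOR_RGB2GRAY)
u,v=proj(ci,HIGH).astype(int);print(u,v)
m=((g>125)&(g<165)).astype(np.uint8);m=cv2.morphologyEx(m,cv2.MORPH_OPEN,np.ones((3,3),np.uint8))
n,l,st,ce=cv2.connectedComponentsWithStats(m)
for k in range(1,n):
    if 150<st[k,4]<3000 and abs(ce[k][0]-u)<60 and abs(ce[k][1]-v)<60:
        o,d=ray(ci,ce[k]);P=o+d*((HIGH-o)@AX)/(d@AX);print(st[k],ce[k].round(1),"off tool x,y mm",((P-HIGH)@x*1e3).round(1),((P-HIGH)@y*1e3).round(1))
# shank visible? body upper edges: columns of dark body at rows above the butt
for r in range(v-40,v-20,4):print(r,g[r,u-40:u+41:2])
```

```text
(array([-0.73, -0.17,  0.12]), array([0.06, 0.41, 0.8 ]))
308 247
[296 224  27  29 621] [309.7 237.7] off tool x,y mm 6.7 0.6
207 [113 119 117  66  65  63  64  63  90  73  59  60  44  68  82 130 134 103
  66 106 116 127 116 106  67 114 131  91  93  60  79  87  89  83  56  62
  61  62  63  58  87]
211 [114 117 117  64  64  65  63  99 112 103  60  61  42  90  96 132 136  78
  50  52  53  50  53  52  47  81 131 130  96  63  85  83  91 112  88  60
  61  65  62  50  47]
215 [119 114 116  62  63  62  62  63  76 105  96  60  45  99 106  81  51  50
  50  50  50  52  51  48  46  30  35  83  90  71  59  99 111  95  60  62
  60  61  61 101 137]
219 [123 127 103  63  62  65  61  64  64 107 113  60  63 104  60  50  47  44
  48  49  46  49  48  50  48  33  32  32  43  87  59 114 108  68  61  62
  62  62  61  97 139]
223 [136 140 100  64  63  66  61  63  64 107 111  61  88 111  53  49  47  54
  68  91 116 126 122 103  77  54  31  34  35  86  66 114 109  63  61  62
  60  60  61  85 129]
```

Call:
carry_out([
  [[-0.2,-0.1,2,0,0.4,0.8,5],[-0.2,-0.1,5,0,0.4,0.8,5],[-0.2,-0.1,8,0,0.4,0.8,5],[-0.2,-0.1,9,0,0.4,0.8,5],[-0.2,-0.1,9,0,0.4,0.8,5],[-0.2,-0.1,9,0,0.4,0.8,5],[-0.2,-0.1,9,0,0.4,0.8,5]],
])

```text
t: 13.37
tcp_pos: [0.5184, 0.2131, 0.168]
tool_rot: [0.509, 0.771, 0.212, -0.319]
force: [-0.2, -0.3, -0.5]
finger_gap: 0.586
gripper_force: 0.0
```

```bash
cat > disc.py <<'E'
from h import *
def disc(name):
    z=-AX;x=NRM;y=np.cross(z,x);sh=LOW+.08*AX
    print("to go",goal(sh+AX*.0494,z,y),"force",tcp()[2]["force"].round(1))
    ci,i=grab("wrist",name);g=cv2.cvtColor(i,cv2.COLOR_RGB2GRAY);u,v=proj(ci,HIGH).astype(int);print(u,v)
    m=((g>115)&(g<175)).astype(np.uint8);m=cv2.morphologyEx(m,cv2.MORPH_OPEN,np.ones((3,3),np.uint8))
    n,l,st,ce=cv2.connectedComponentsWithStats(m)
    for k in range(1,n):
        if 150<st[k,4]<6000 and abs(ce[k][0]-u)<60 and abs(ce[k][1]-v)<60:
            o,d=ray(ci,ce[k]);P=o+d*((HIGH-o)@AX)/(d@AX);print(st[k],ce[k].round(1),"off tool x,y mm",((P-HIGH)@x*1e3).round(1),((P-HIGH)@y*1e3).round(1))
E
python3 -c "from disc import *;disc('w11')"
```

```text
to go (array([-0.33, -0.2 ,  6.27]), array([ 0.2 ,  0.01, -0.04])) force [-0.2 -0.3 -0.5]
307 303
[ 288  267   41   44 1444] [308.9 287.9] off tool x,y mm 7.7 0.6
```

Run:
```python
from h import *
z=-AX;x=NRM;y=np.cross(z,x)
A=np.zeros((3,3));b=np.zeros(3)
for n,px in(("w10",(309.7,237.7)),("w11",(308.9,287.9))):
    o,d=ray(dict(np.load(f"pics/{n}_ci.npz")),px);d/=np.linalg.norm(d);M=np.eye(3)-np.outer(d,d);A+=M;b+=M@o
P=np.linalg.solve(A,b);e=(P-HIGH)*1e3;print("NRM,y,AX",e@x,e@y,e@AX)
ci=dict(np.load("pics/w11_ci.npz"));print("disc depth",((P-ci["T"][:3,3])@ci["T"][:3,2]),"diam",41/415*((P-ci["T"][:3,3])@ci["T"][:3,2]))
i=np.load("pics/w11.npy");g=cv2.cvtColor(i,cv2.COLOR_RGB2GRAY)
for r in(240,250,260,288):print(r,g[r,262:356:2])
print(g[180:330:3,308])
```

```text
NRM,y,AX 4.226182562582683 0.6024718681943838 -7.83306800017544
disc depth 0.19083761172944408 diam 0.018853836339535437
240 [127  79  64  64  63  83  98  75  61  58  62  49  42  91  96 108 128 125
  94  78  98 119 123 129 129 126 121  97  76 110 120 134  97  93  67  62
  78  88  88  91  97  71  61  66  63  61  94]
250 [145  68  62  63  66  65  63 102 117 113  64  40  79 101 105  63  49  49
  51  52  52  52  49  51  50  53  53  53  46  34  34  33  62  81  98  63
  65 117 115  98  64  62  60  62  64  62  70]
260 [118  63  63  64  67  61  62  96 117 113  80  60  96 101  51  50  50  50
  50  52  50  52  52  51  53  48  51  51  51  39  32  34  31  34  51  93
  67 117 115  93  62  63  63  64  63  64  57]
288 [ 65  64  62  62  63  61  62  62  64  63  64  63 102 123 131 141 149 147
 148 147 147 148 149 148 148 147 148 148 148 149 148 148 147 100  86  79
  74  63  64  66  61  62  63  64  65  61  63]
[119 117 119 123 114 116 115 123 124 126 124 126  65  54  53  59 122 115
 115 121 129  50  52  52  51  51  53  51  54 133 152 149 153 150 149 147
 148 146 147 145 144 147 141 141  65  65  65  64  61  64]
```

Call:
carry_out([
  [[0.1,-0.15,2,0,0,0,5],[0.1,-0.15,4,0,0,0,5],[0.1,-0.15,5.5,0,0,0,5],[0.1,-0.15,6,0,0,0,5],[0.1,-0.15,6,0,0,0,5],[0.1,-0.15,6,0,0,0,5]],
])

```text
t: 13.92
tcp_pos: [0.4997, 0.2524, 0.126]
tool_rot: [0.509, 0.771, 0.212, -0.319]
force: [0.8, -0.1, 0.2]
finger_gap: 0.59
gripper_force: 0.0
```

```bash
python3 -c "from disc import *;disc('w12')"
```

```text
to go (array([-0.44, -0.01,  0.24]), array([ 0.17, -0.03, -0.07])) force [ 0.8 -0.1  0.2]
312 394
[260 364  14  15 166] [266.9 371. ] off tool x,y mm 8.7 -13.8
[350 364  13  15 163] [355.9 371. ] off tool x,y mm 8.5 13.1
```

Call:
carry_out([
  [[0,0,0,0,0,0,3],[0,0,0,0,0,0,0],[0,0,0,0,0,0,0],[0,0,0,0,0,0,0],[0,0,0,0,0,0,0],[0,0,0,0,0,0,0],[0,0,0,0,0,0,0]],
], force=60)

```text
t: 14.55
tcp_pos: [0.4995, 0.2523, 0.1261]
tool_rot: [0.51, 0.771, 0.212, -0.319]
force: [1.4, -5.1, 4.8]
finger_gap: 0.24
gripper_force: 58.8
```

Call:
carry_out([
  [[1,0,-1,0,0,0,0],[4,0,-2,0,0,0,0],[8,0,-4,0,0,0,0],[11,0,-7,0,0,0,0],[13,0,-10,0,0,0,0],[13,0,-12,0,0,0,0],[13,0,-12,0,0,0,0],[13,0,-12,0,0,0,0]],
], force=100)

```text
t: 15.22
tcp_pos: [0.4957, 0.2591, 0.3026]
tool_rot: [0.51, 0.771, 0.211, -0.319]
force: [-0.4, -0.0, -2.7]
finger_gap: 0.23
gripper_force: 98.0
```

Run:
```python
from h import *
print(goal(np.array([.598,-.114,.30]),-Z,np.cross(-Z,-UX)),tcp()[0],tcp()[2]["q"].round(2))
```

```text
(array([-27.29,  -5.19, -26.93]), array([  0.08, -44.99,  -0.14])) [0.49569887 0.2591256  0.3025645 ] [-0.09  0.48  1.55  0.67  1.56 -0.66]
```

Call:
carry_out([
  [[-27.3,-5.2,-27,0,-45,0,0],[-27.3,-5.2,-27,0,-45,0,0],[-27.3,-5.2,-27,0,-45,0,0],[-27.3,-5.2,-27,0,-45,0,0],[-27.3,-5.2,-27,0,-45,0,0],[-27.3,-5.2,-27,0,-45,0,0],[-27.3,-5.2,-27,0,-45,0,0],[-27.3,-5.2,-27,0,-45,0,0],[-27.3,-5.2,-27,0,-45,0,0],[-27.3,-5.2,-27,0,-45,0,0],[-27.3,-5.2,-27,0,-45,0,0],[-27.3,-5.2,-27,0,-45,0,0]],
])

```text
t: 16.22
tcp_pos: [0.5968, -0.1137, 0.2965]
tool_rot: [0.552, 0.834, 0.0, -0.004]
force: [-0.8, 0.0, -2.1]
finger_gap: 0.233
gripper_force: 98.3
```

Call:
carry_out([
  [[0,0,0,0,0,0,0],[0,0,0,0,0,0,0],[0,0,0,0,0,0,0]],
])

```text
t: 16.47
tcp_pos: [0.5979, -0.1126, 0.2992]
tool_rot: [0.551, 0.835, 0.0, -0.002]
force: [-0.4, 0.6, -1.6]
finger_gap: 0.232
gripper_force: 98.3
```

Run:
```python
from h import *
print(goal(np.array([.598,-.114,.30]),-Z,np.cross(-Z,-UX)),tcp()[2]["q"].round(2),tcp()[2]["force"])
p,r,s=tcp();ci,i=grab("wrist","w13");g=cv2.cvtColor(i,cv2.COLOR_RGB2GRAY)
for n,t in(("butt",[0,0,-.049]),("sh",[0,0,.051]),("tip",[0,0,.131])):print(n,proj(ci,p+r.apply(t)).round(1))
print("mouth",proj(ci,np.array([.598,-.114,.095])),"flange",proj(ci,np.array([.598,-.114,.008])))
print(g[160:380:3,310]);
for rr in range(190,300,10):print(rr,g[rr,270:350:2])
```

```text
(array([-0.13, -0.05, -0.08]), array([-0.07, -0.16, -0.03])) [-0.37  0.43  1.37  0.    1.34 -0.77] [-0.37651286  0.60981287 -1.5727196 ]
butt [312.8 384.9]
sh [312.  265.7]
tip [311.7 225.3]
mouth [311.30372436 205.17200042] flange [311.334888   187.55936405]
[115 114 114 113  67  67  66  67 105 169 164 162 132  43  57  62  63 133
 150 167  68  60  60  62  59  61  61  59  52  22  23  22  20  24  26 140
  60 102 110  51 130  38 129  28  24  24  18  25  25  27  25  21  22  22
  20  21  22  24  23  90 105 107 104 102 105 136 155 156 151 152 152 149
 149 151]
190 [144 147 146 145 145 143 117 117 118 116 117 116 116  93  87 145 170 169
 163 162 164 164 165 166 166 161 163 165 171 164  82  74 113 114 113 115
 113 112 109 140]
200 [152 148 150 145 145 146 146 126 119 133 155 131 138 170 165 162 168 149
 128  77  42  40  39  38  41  80 151 161 166 167 163 170 161 114 113 111
 114 127 140 145]
210 [146 143 137 139 139 144 148 146 146 147 146 128 125 170 164 164 167 162
 137 131 109  72  71  72 110 150 161 165 168 164 162 170 143 128 139 141
 137  74  97  99]
220 [150 145 143 142 142 140 140 1
[... 609 characters left out ...]
41 136 137
 139 141 145 148]
260 [146 144 141 141 142 137 133 131 139 133  37  35  30  29  31  25  23  20
  26  25  20  25  22  27  22  23  20  20  24  17  46 133 137 139 142 144
 142 138 142 143]
270 [149 148 149 144 141 141 143 141 136  61  31  57 129  88  47  53  89 122
 129 138 140 139 130 103  75  45  39 102 125  57  27  83 139 144 139 142
 145 141 139 137]
280 [147 142 137 137 138 135 140 142 109  99 117  93 135  75  39  52  71  96
 109 125 130 124 120 103  70  44  31  67 131  98 102  96 114 124 129 137
 139 140 138 134]
290 [141 143 144 143 145 142 140 138  75 116 118  68 101  99  34  22  24  24
  22  27  21  24  23  23  24  21  31 107 127  64  98 133  53 112 117 121
 121  87  51  92]
```

Call:
carry_out([
  [[-0.1,0.3,2,0,-0.1,0,0],[-0.1,0.3,4,0,-0.1,0,0],[-0.1,0.3,5.5,0,-0.1,0,0],[-0.1,0.3,5.5,0,-0.1,0,0],[-0.1,0.3,5.5,0,-0.1,0,0],[-0.1,0.3,5.5,0,-0.1,0,0]],
])

```text
t: 17.02
tcp_pos: [0.6023, -0.1139, 0.2457]
tool_rot: [0.551, 0.834, -0.0, 0.001]
force: [-0.1, -0.5, -1.4]
finger_gap: 0.23
gripper_force: 98.3
```

```bash
cat > near.py <<'E'
from h import *
def near(name,M=np.array([.600,-.113,.095])):
    p,r,s=tcp();print(p.round(4),"z axis",r.as_matrix()[:,2].round(4),"force",s["force"].round(1),"to mouth tool xyz mm",(r.inv().apply(M-p)*1e3).round(1))
    ci,i=grab("wrist",name);g=cv2.cvtColor(i,cv2.COLOR_RGB2GRAY)
    for n,t in(("sh",[0,0,.051]),("tip",[0,0,.131]),("tipfront",[.005,0,.131])):print(n,proj(ci,p+r.apply(t)).round(1))
    x,y=r.as_matrix()[:,0],r.as_matrix()[:,1]
    print("mouth",proj(ci,M),"rim far/L/R",[proj(ci,M+v).round(1) for v in(x*.018,-y*.018,y*.018)],"bore far",proj(ci,M+x*.007).round(1))
    return ci,i,g
E
python3 - <<'E'
from near import *
ci,i,g=near("w14")
print("col",[ (rr,int(g[rr,311])) for rr in range(160,260,3)])
for rr in range(170,262,6):print(rr,g[rr,280:346:2])
E
```

```text
[ 0.6023 -0.1139  0.2457] z axis [ 0.0016 -0.0012 -1.    ] force [-0.1 -0.5 -1.4] to mouth tool xyz mm [  2.   -1.9 150.7]
sh [312.  265.7]
tip [311.7 225.3]
tipfront [311.7 218.6]
mouth [309.1087141  215.81411098] rim far/L/R [array([309. , 192.3]), array([285.4, 215.8]), array([332.8, 215.8])] bore far [309.1 206.8]
col [(160, 112), (163, 114), (166, 114), (169, 114), (172, 112), (175, 70), (178, 66), (181, 66), (184, 66), (187, 66), (190, 71), (193, 166), (196, 160), (199, 164), (202, 153), (205, 100), (208, 40), (211, 43), (214, 65), (217, 66), (220, 55), (223, 60), (226, 54), (229, 58), (232, 56), (235, 57), (238, 58), (241, 56), (244, 48), (247, 23), (250, 24), (253, 25), (256, 22), (259, 21)]
170 [110 118 116 116 114 115 115 115 120 130 117 108 112 113 114 112 114 116
 113 115 114 116 112 115 112 114 113 114 114 112  91 112 115]
176 [116 116 113 113 114 115 112 114 115 115 103  79  67  66  65  68  66  60
  65  80 102 110 114 112 113 114 113 109 108 112 111 111  99]
182 [114 115 115 115 116 115 113  97  78  78  78  69  68  64  67  66  67  62
  62  61  60  61  61  98 112 110 116
[... 1132 characters left out ...]
  81]
236 [145 144 142 140 140 140 141 140 142 144 146 122  70  67  63  59  57  56
  55 153 150 136 136 131 128 113 110  68  69  57  57  60  58]
242 [142 142 144 145 144 142 126 125 134 131 134  97  70  66  63  58  54  56
  53 127 133 130 127 129 139 141 142 141 140 136 136 131 121]
248 [131 137 138 138 140 142 141 141 129  69  33  24  23  27  18  27  23  21
  23  24  33  85 103  98  82 135 142 141 143 144 144 144 137]
254 [140 138 132 132 132 129  69  29  30  31  27  22  23  24  25  22  24  21
  24  24  17  21  20  23  58 128 137 136 135 138 136 131 136]
260 [131 128 136 141 130  39  30  31  27  29  26  22  26  21  23  23  20  25
  22  23  23  22  21  22  23  42 131 137 138 140 142 141 141]
```

Call:
carry_out([
  [[0.2,0,0,0,0,0,0],[0.2,0,0,0,0,0,0],[0.2,0,0,0,0,0,0]],
])

```text
t: 17.32
tcp_pos: [0.6011, -0.1122, 0.2454]
tool_rot: [0.551, 0.834, -0.0, 0.001]
force: [0.5, -0.6, -1.4]
finger_gap: 0.234
gripper_force: 98.3
```

Run:
```python
from near import *
near("w15");p,r,s=tcp()
ci,i=grab("scene","s2");g=cv2.cvtColor(i,cv2.COLOR_RGB2GRAY)
for n,t in(("butt",[0,0,-.049]),("sh",[0,0,.051]),("mid",[0,0,.09]),("tip",[0,0,.131])):print(n,proj(ci,p+r.apply(t)).round(1))
M=np.array([.6003,-.1127,.095]);
for z in(.095,.06,.02):print(z,proj(ci,[M[0],M[1],z]).round(1))
u,v=proj(ci,M).astype(int);print(u,v)
for rr in range(v-45,v+30,4):print(rr,g[rr,u-22:u+23])
```

```text
[ 0.6011 -0.1122  0.2454] z axis [ 0.001 -0.001 -1.   ] force [ 0.5 -0.6 -1.4] to mouth tool xyz mm [-1.000e-01 -1.400e+00  1.504e+02]
sh [311.9 265.7]
tip [311.7 225.3]
tipfront [311.7 218.6]
mouth [309.84859552 218.62433534] rim far/L/R [array([309.8, 195.2]), array([286.2, 218.7]), array([333.5, 218.6])] bore far [309.8 209.6]
butt [347.1 188. ]
sh [346.7 220.4]
mid [346.6 232.6]
tip [346.4 245.1]
0.095 [346.2 251. ]
0.06 [346.1 261.3]
0.02 [346.  272.9]
346 250
205 [  5  22  18  16  18  14  26  50  47  49  49  52  57  38  51  47  46  46
  72  62  75  63  61  61  54  65  68  98  61  46  45  50  53  49  43  56
 119 128 105  59  48  47  50  49  47]
209 [ 29  22  30  14  24   6  30  78  70  64  49  44  48  46  45  46  48  45
  49  49  72  89 100  79  72  75  97  99  66  42  54  44  49  45  47  64
 120 128 109  62  45  51  45  51  41]
213 [  9  23  23  27  16  16  32  84  94  80  79  87  85  82  84  86  88  69
  58  45  72  81 103  86  89  98  87  96  61  52  44  53  57  47  43  43
  50  54  62  47  47  51  55  41  57]
217 [ 20  14  20  21  17   7  50 162 169  86  81  56  56  78  80  
[... 2241 characters left out ...]
6 167 169 168 175 148 135
 141 147 150 151 150 146 153 152 127 122 114 196 209 211 207 175  91  48
  52  58  65  59  47  53 116 127  81]
269 [172 168 172 171 169 171 176 171 168 173 175 173 167 172 166 169 143 130
 143 141 151 148 154 149 146 148 129 120 113 196 211 206 206 169 115 120
 106  94  94  88  97  96 164 206 214]
273 [171 173 171 175 176 174 179 170 167 169 170 173 170 164 170 168 137 127
 138 147 154 155 151 152 151 149 131 127 109 158 164 173 176 159 108 118
  96 114 123 120  89  73  52  59  86]
277 [190 184 174 173 169 173 174 173 176 173 151 163 171 167 163 166 163 140
 137 142 152 149 152 151 149 144 128 124 144 163 154 168 174 123  86  79
  92 124 129  99  84  71 161 178 199]
```

Call:
carry_out([
  [[0.1,0,0.8,0,0,0,0],[0.1,0,1.5,0,0,0,0],[0.1,0,2.0,0,0,0,0],[0.1,0,2.5,0,0,0,0],[0.1,0,3.0,0,0,0,0],[0.1,0,3.5,0,0,0,0],[0.1,0,3.5,0,0,0,0]],
])

```text
t: 18.0
tcp_pos: [0.5998, -0.1111, 0.2081]
tool_rot: [0.552, 0.834, -0.001, -0.001]
force: [0.5, -0.3, -2.1]
finger_gap: 0.231
gripper_force: 98.3
```

Run:
```python
from near import *
near("w16");p,r,s=tcp();print("force tool",r.inv().apply(s["force"]).round(1))
ci,i=grab("scene","s3");g=cv2.cvtColor(i,cv2.COLOR_RGB2GRAY)
for rr in range(227,258,3):print(rr,g[rr,334:358])
```

```text
[ 0.5998 -0.1111  0.2081] z axis [-2.5e-03  4.0e-04 -1.0e+00] force [ 0.5 -0.3 -2.1] to mouth tool xyz mm [ -2.   -0.3 113.1]
sh [312.  265.7]
tip [311.7 225.4]
tipfront [311.7 218.6]
mouth [311.35118411 235.30281686] rim far/L/R [array([311.3, 209.3]), array([284.7, 235.3]), array([338. , 235.3])] bore far [311.3 225.3]
force tool [0.1 0.2 1.4]
227 [189 194 197 201 203 199 202 200 174  89  52  60  60  67  55  59  59 156
 180 175  97  55  83  61]
230 [182 181 152 182 195 198 200 206 175  88  51  52  57  64  54  47  50 164
 204 212 201 199 200 196]
233 [147 153 144 184 200 202 204 211 179  90  50  54  51  62  59  52  50 132
 136 149 147 141 161 167]
236 [174 138 161 188 166 143 137 115 100 183 188 149 133 124  99  81  84  71
  75  73  78 137 237 245]
239 [136 161 178 141 132 122 124 151 151 165 161 137 133 132 137 194 201 194
 193 190 188 180 178 175]
242 [183 178 184 185 185 195 190 186 169 172 193 147 133 127 139 192 200 165
 164 170 171 194 197 195]
245 [189 187 185 182 180 185 183 190 192 194 190 147 134 129 157 199 195 166
 163 163 145 119 133 139]
248 [190 183 183 182 187 191 184 186 190 176 166 134 131 127 181 210 204 144
 106  79  70  92 160 169]
251 [193 195 192 193 186 186 200 233 238 229 185 135 125 120 142 195 227 234
 237 217 202 204 199 198]
254 [160 130 121 123 128 107  98 125 143 165 182 180 194 196 184 180 153 127
 112 174 203 205 206 204]
257 [168 128 168 181 164 145 145 135 136 145 150 154 148 149 149 147 132 122
 113 170 209 207 212 213]
```

Call:
carry_out([
  [[0,0,0.5,0,0,0,0],[0,0,1.0,0,0,0,0],[0,0,1.5,0,0,0,0],[0,0,2.0,0,0,0,0],[0,0,2.5,0,0,0,0],[0,0,3.0,0,0,0,0],[0,0,3.0,0,0,0,0]],
], force=120)

```text
t: 18.68
tcp_pos: [0.6003, -0.1113, 0.1786]
tool_rot: [0.552, 0.834, -0.0, -0.0]
force: [0.3, 0.4, -2.1]
finger_gap: 0.226
gripper_force: 117.8
```

Call:
carry_out([
  [[0,0,0.5,0,0,0,0],[0,0,1.0,0,0,0,0],[0,0,1.5,0,0,0,0],[0,0,2.0,0,0,0,0],[0,0,2.0,0,0,0,0]],
])

```text
t: 19.1
tcp_pos: [0.6001, -0.1112, 0.1583]
tool_rot: [0.552, 0.834, -0.0, -0.001]
force: [0.2, -0.5, -1.6]
finger_gap: 0.228
gripper_force: 117.8
```

Run:
```python
from near import *
near("w17")
ci,i=grab("scene","s4");g=cv2.cvtColor(i,cv2.COLOR_RGB2GRAY)
for rr in range(224,262,3):print(rr,g[rr,334:358])
```

```text
[ 0.6001 -0.1112  0.1583] z axis [-1.2e-03  1.0e-04 -1.0e+00] force [ 0.2 -0.5 -1.6] to mouth tool xyz mm [-1.6 -0.8 63.3]
sh [312.  265.7]
tip [311.7 225.4]
tipfront [311.7 218.6]
mouth [310.58597902 260.59756272] rim far/L/R [array([310.5, 229.8]), array([278.5, 260.6]), array([342.7, 260.6])] bore far [310.6 248.8]
224 [199 198 201 202 201 202 199 118  46  40  40  25  43 130 123  66  37  34
  78 105 109  98  96 102]
227 [191 195 199 199 205 206 205 122  41  31  33  20  41 127 118  63  55 148
 181 175  99  54  79  57]
230 [179 180 147 183 200 196 202 199 168 104  82 105 108 108  77  54  53 160
 205 208 205 204 197 196]
233 [154 156 141 188 200 202 207 211 176 118 132  93  82  68  99  84  78 111
 135 144 142 149 160 167]
236 [171 139 166 188 166 146 137 116  95  94  76  93  84  81  82  71  69  71
  69  70  77 133 238 244]
239 [136 160 177 142 131 119 125 146 149  97 114 100 116  96 104  80  99 190
 197 191 190 180 179 174]
242 [183 175 183 184 183 195 190 192 151  78  67  81  75  75  81  61  55 153
 171 169 170 192 198 195]
245 [187 187 182 186 176 183 186 191 139  67  58  58  62  59  51  54  86 154
 165 167 150 113 137 138]
248 [187 185 185 185 185 183 187 190 146  73  45  63  55  54  51  49  81 123
 107  74  72  97 160 170]
251 [194 195 196 187 189 187 199 235 240 232 172 121 122 114 128 174 225 238
 238 214 203 203 203 199]
254 [155 127 118 121 127 109  97 126 147 166 179 182 195 194 185 183 153 126
 110 171 205 211 203 205]
257 [164 124 170 183 163 147 144 135 138 143 148 153 148 150 152 147 136 124
 111 177 206 211 209 208]
260 [108 179 195 189 159 159 153 137 141 146 152 152 154 152 151 147 132 123
 112 169 204 206 210 208]
```

Call:
carry_out([
  [[0,0,0.2,0,0,0,0],[0,0,0.4,0,0,0,0],[0,0,0.6,0,0,0,0],[0,0,0.8,0,0,0,0]],
])

```text
t: 19.53
tcp_pos: [0.6003, -0.1114, 0.1516]
tool_rot: [0.551, 0.834, -0.0, -0.0]
force: [0.1, -1.1, 1.8]
finger_gap: 0.23
gripper_force: 118.3
```

Run:
```python
from near import *
near("w18")
ci,i=grab("scene","s5");g=cv2.cvtColor(i,cv2.COLOR_RGB2GRAY)
for rr in range(245,256,1):print(rr,g[rr,338:356])
i4=np.load("pics/w18.npy");g=cv2.cvtColor(i4,cv2.COLOR_RGB2GRAY);print([(r,int(g[r,311])) for r in range(215,300,3)])
```

```text
[ 0.6003 -0.1114  0.1516] z axis [-5.e-04 -6.e-04 -1.e+00] force [ 0.1 -1.1  1.8] to mouth tool xyz mm [-1.3 -0.8 56.6]
sh [312.  265.7]
tip [311.7 225.4]
tipfront [311.7 218.6]
mouth [310.45811612 264.30325967] rim far/L/R [array([310.4, 232.7]), array([277.5, 264.3]), array([343.5, 264.3])] bore far [310.4 252.2]
245 [179 181 184 191 168  83  54  61  62  57  57  54  61 152 165 165 146 116]
246 [188 184 188 190 165  81  55  59  64  60  58  46  56 157 168 150 115  97]
247 [186 184 190 189 162  82  54  59  55  63  58  52  56 147 137 110  96  80]
248 [187 181 188 193 173  88  50  63  62  60  54  54  67 123 107  83  65  88]
249 [185 188 187 212 197 102  48  51  59  54  54  49  99 210 201 171 169 179]
250 [186 190 199 233 209 101  55  56  61  54  57  43  98 237 239 204 193 197]
251 [187 188 203 237 241 139  60  55  53  52  48  56 136 235 241 213 201 204]
252 [176 155 142 193 238 193 126 108  86  78 101 137 212 241 213 188 200 200]
253 [150 116 108 143 191 213 223 224 225 223 225 230 213 172 144 170 201 208]
254 [126 109  98 127 146 164 181 184 194 198 192 179 156 126 111 172 202 208]
255 [110 100  98 128 140 147 153 155 155 157 148 146 132 122 110 168 202 203]
[(215, 63), (218, 65), (221, 64), (224, 65), (227, 65), (230, 70), (233, 164), (236, 162), (239, 156), (242, 161), (245, 52), (248, 18), (251, 22), (254, 25), (257, 22), (260, 22), (263, 57), (266, 84), (269, 121), (272, 38), (275, 135), (278, 44), (281, 112), (284, 54), (287, 112), (290, 22), (293, 23), (296, 25), (299, 20)]
```

Call:
carry_out([
  [[0,0,0.2,0,0,0,0],[0,0,0.4,0,0,0,0],[0,0,0.4,0,0,0,0]],
])

```text
t: 19.88
tcp_pos: [0.6006, -0.1115, 0.1506]
tool_rot: [0.551, 0.834, -0.0, 0.001]
force: [-4.7, 0.4, 15.0]
finger_gap: 0.226
gripper_force: 120.5
```

Call:
carry_out([
  [[0,0,0.2,0,0,0,0],[0,0,0.3,0,0,0,0],[0,0,0.3,0,0,0,0]],
])

```text
t: 20.13
tcp_pos: [0.6008, -0.1117, 0.1504]
tool_rot: [0.551, 0.834, -0.0, 0.001]
force: [-8.0, 1.3, 28.6]
finger_gap: 0.235
gripper_force: 122.3
```

Run:
```python
from near import *
near("w19");print(tcp()[2]["force"].round(1))
ci,i=grab("scene","s6");g=cv2.cvtColor(i,cv2.COLOR_RGB2GRAY);M=np.array([.6003,-.1125,0]);d=np.array([.685,.729,0])
for z in(.095,.099,.103):print(z,"body front",proj(ci,M-d*.011+Z*z).round(1))
print("rim front/back",proj(ci,M-d*.018+Z*.095).round(1),proj(ci,M+d*.018+Z*.095).round(1))
for rr in range(246,258):print(rr,g[rr,338:356])
w=cams.camera_info("wrist");p,r,s=tcp()
for z in(.047,.051,.055):print("sh front px wrist",z,proj(w,p+r.apply([.011,0,z])).round(1))
```

```text
[ 0.6008 -0.1117  0.1504] z axis [ 0.002  -0.0023 -1.    ] force [-8.   1.3 28.6] to mouth tool xyz mm [-0.7 -1.3 55.4]
sh [312.  265.7]
tip [311.7 225.3]
tipfront [311.7 218.6]
mouth [309.51866223 264.01474482] rim far/L/R [array([309.4, 232.2]), array([276.3, 264. ]), array([342.7, 264. ])] bore far [309.5 251.8]
[-7.7  3.6 29.4]
0.095 body front [346.4 252.8]
0.099 body front [346.4 251.6]
0.103 body front [346.4 250.4]
rim front/back [346.5 254.1] [345.9 247.8]
246 [186 185 185 191 163  79  54  57  63  58  58  49  58 158 162 149 113  99]
247 [190 188 187 188 164  83  48  66  58  59  58  51  54 146 138 116  95  78]
248 [187 184 186 192 169  90  53  55  63  61  54  53  47 123 109  78  69  95]
249 [185 183 190 213 197  98  53  58  59  58  58  51  64 213 205 174 166 181]
250 [183 189 196 235 209 102  53  58  62  48  51  40  76 232 241 207 192 200]
251 [188 189 202 239 233 126  56  47  51  53  47  58 135 236 242 216 197 203]
252 [175 153 145 192 239 189 126  89  72  74  78 136 213 239 208 187 200 204]
253 [146 115 106 143 188 214 225 223 193 219 221 230 210 174 142 172 204 207]
254 [130 109 100 129 145 168 185 184 182 197 188 182 159 128 113 168 200 207]
255 [108  97  99 131 139 143 148 149 153 159 153 148 129 119 112 168 201 203]
256 [107  93 116 132 140 141 147 151 148 146 143 147 135 123 110 173 204 212]
257 [161 146 144 138 137 144 151 149 151 152 148 147 134 125 114 168 204 209]
sh front px wrist 0.047 [312.  248.6]
sh front px wrist 0.051 [312.  246.1]
sh front px wrist 0.055 [312.  243.7]
```

The body's lower edge is at scene row 252.5, against 252.8 predicted for a seated shoulder, and the contact is hard. I'll relieve the force, let go and back off.

Call:
carry_out([
  [[0,0,-0.3,0,0,0,0],[0,0,-0.4,0,0,0,0],[0,0,-0.4,0,0,0,5],[0,0,-0.4,0,0,0,5],[0,0,-0.4,0,0,0,5],[0,0,-0.4,0,0,0,5],[0,0,-0.4,0,0,0,5],[0,0,-0.4,0,0,0,5]],
])

```text
t: 20.9
tcp_pos: [0.6003, -0.1114, 0.1481]
tool_rot: [0.552, 0.834, -0.0, -0.0]
force: [-0.1, 0.5, -0.8]
finger_gap: 0.582
gripper_force: 0.0
```

Call:
carry_out([
  [[0,0,-2,0,0,0,5],[0,0,-4,0,0,0,5],[0,0,-8,0,0,0,5],[0,0,-12,0,0,0,5],[0,0,-15,0,0,0,5],[0,0,-15,0,0,0,5],[0,0,-15,0,0,0,5],[0,0,-15,0,0,0,5]],
])

```text
t: 21.57
tcp_pos: [0.5997, -0.111, 0.2977]
tool_rot: [0.552, 0.834, -0.0, -0.001]
force: [-0.3, -0.2, -1.0]
finger_gap: 0.585
gripper_force: 0.0
```

Run:
```python
from h import *
ci,i=grab("scene","s7");g=cv2.cvtColor(i,cv2.COLOR_RGB2GRAY);M=np.array([.6003,-.1125,0])
print("butt scene",proj(ci,M+Z*.195).round(1),proj(ci,M+Z*.11).round(1))
for rr in range(214,256,3):print(rr,g[rr,334:358])
ci,i=grab("wrist","w20");g=cv2.cvtColor(i,cv2.COLOR_RGB2GRAY)
u,v=proj(ci,M+Z*.195).astype(int);m=((g>115)&(g<185)).astype(np.uint8);m=cv2.morphologyEx(m,cv2.MORPH_OPEN,np.ones((3,3),np.uint8))
n,l,st,ce=cv2.connectedComponentsWithStats(m);print(u,v)
for k in range(1,n):
    if 150<st[k,4]<6000 and abs(ce[k][0]-u)<50 and abs(ce[k][1]-v)<50:print(st[k],onz(ci,ce[k],.195).round(4),onz(ci,ce[k],.2).round(4))
```

```text
butt scene [346.6 220.3] [346.2 246.4]
214 [81 88 77 85 86 90 92 99 95 79 68 55 44 48 49 46 45 54 51 49 54 50 50 55]
217 [ 81  46  62  78  81  95  94  93  93 100 105 110  91  78  67  55  68  57
  54  46  50  50  46  45]
220 [204 203 198 181 170  94  54  63  70 113 143 198 213 214 216 203 126 105
 104 101 108 102  91  63]
223 [198 198 198 204 207 203 204 207 208 122 156 197 212 213 203 185 142  62
  90 102 102  97  90  96]
226 [195 195 199 198 203 204 204 203 209 104  48  58  56  55  53  52  53  88
  73  57  68  66 122 107]
229 [181 181 186 190 193 186 195 204 210 108  45  63  55  63  55  55  51 120
 196 208 204 198 199 174]
232 [170 166 163 186 199 200 205 206 209 110  53  52  59  61  59  56  52 124
 181 210 196 188 191 196]
235 [148 155 131 182 197 159 147 161 151 114  75  69  59  63  62  86  76  87
  92  93  93 138 253 253]
238 [176 180 196 168 146 150 143 134 131 111  90  86 105 108  97  95 100 168
 177 159 150 135 141 136]
241 [197 189 197 189 185 197 180 173 119  71  84 108  90  86 104  86  85 158
 198 200 201 201 199 195]
244 [181 178 179 178 177 181 180 189 190  95  66  91  85  75  65  66  63 148
 162 165 173 171 197 201]
247 [188 181 182 182 187 187 187 192 194 101  52  58  56  60  58  52  54 143
 140 113  95  78  79  66]
250 [189 192 188 184 180 184 201 235 244 127  50  56  64  59  55  39  76 236
 241 204 195 198 204 208]
253 [124 131 133 145 152 118 106 144 191 222 225 224 224 222 226 231 194 175
 142 170 202 204 203 196]
312 240
```

The punch stands upright: its edges stay at the same columns from row 223 to row 250. The shoulder is on the rim, the butt is at the predicted row, and the gripper is clear. Handing in.

```bash
python3 -c "
from station import sign_off;print(sign_off())"
```

```text
the job is handed in; nothing more can be done
None
```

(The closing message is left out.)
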